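# Tip the nuts into the tote and gather them in its picking corner

## Robot

A 6-joint arm with a two-finger parallel gripper is mounted at the origin on a cart in front of the work surface, level with it; the furniture and walls round the work are solid. World frame = base frame: x ahead of the robot, y to its left, z up, the work surface at z = 0. Lengths are in m, angles in rad, forces in N, time in s.
With the tool pointing down it reaches from about 0.35 to 0.95 m from the base axis. Payload 17.4 kg.
Tool frame: the origin (TCP) lies between the finger pads; the fingertips stand 22 mm ahead of it and the grasp point (between the pads) lies 3 mm ahead of it; z points along the fingers, y is the line along which they close (so a half turn about z gives the same grasp; the last joint's range is limited). The gripper opens to 93 mm and grips with 3 to 60 N. Pads are 15 mm wide; open, the fingers measure 128 mm over their backs; the gripper's body (75 mm by 188 mm) begins 65 mm behind the grasp point.
Start: joints at [1.123, 0.116, 1.442, -0, 1.584, -0.038], TCP at [0.269, 0.619, 0.241] pointing down, gripper open.
Joint ranges: [-2.83, 2.83], [-0.83, 2.19], [0.07, 2.5], [-1.14, 4.28], [0.01, 3], [-2.97, 2.97]. Speed limits (rad/s): [1.89, 1.89, 2.22, 3.14, 3.14, 3.14].

## Interface

Orientations are given as a unit quaternion [w, x, y, z].
In Python, from bench import monitor, grab_frame, camera_info, env, search_frame, silhouettes gives the robot as it stands.
- The arm moves only by the tool move_arm, never from a script. Its argument "deltas" is a list of rows, each a list of 3 entries, a list of its own where there are three numbers: the shift along the tool's x, y, z in mm, then the turn, a rotation vector about the tool's x, y, z in rad, then the finger opening in mm, from 0 to 93. A call has 1 to 12 rows; each row is the pose to reach, as a shift and turn from the pose commanded when the call began, along the tool's axes at that moment; what a row does not reach only later rows make up. A row lasts 1/12 s, in which the tool goes at most 41.7 mm and 7.16 degrees, less where a joint would pass 70% of its speed; a pose out of reach is approached as far as the arm can. A call with a gripper value outside its range is refused whole. The fingers move at their own pace and stop on an object; "squeeze" is the grip in N (left out, the last holds). Time passes only in rows, so rows that repeat a pose let the fingers close. It gives the time, the measured TCP pose, the force, the opening and the grip force at its end, in the units of the state.
- monitor.get_state(): the state, without advancing time (a new reading comes with each control period).
- grab_frame(name): name is "side" or "top"; returns the picture (400x640x3 uint8, red, green, blue); there is no depth.
- camera_info(name): a dict with "camera_matrix" (3x3 intrinsics, pixels), "position" and "orientation" of the camera in the world. Camera axes: x right, y down, z forward; pixel columns grow to the right and rows downward; lengths in m; the calibration is good to about 2 mm. A picture is of the moment at which its call begins. camera_info takes no time and is no camera call.
- env.close_job(): hands the job in; it is judged then, once.
Trained networks look in the newest picture that a camera, given by its name, has taken for a name from the list of things; names that differ only in an ending like _2 or _b are one class to them, and where a whole thing is asked for, a point or a joint stands for the part that bears it (a point fixed in the world has none). Each returns a list of dicts, best first, with "p" (0 to 1); they miss things now and then, are a little off and sometimes report something else, mostly with a low value. They report only what shows in the picture. A call takes as long as a camera call.
- search_frame(camera, label): "centre" ([x, y, z] in m, in the coordinates of the camera as it stood for that picture, good to about 4 mm: the middle of the surface that is visible of it).
- silhouettes(camera, label): "region" (400x640 bool, what is visible of it).
The state is a dict: "time_s": time; "qpos": joint angles; "joint_vel": joint speeds; "effort": joint torques, N m; "eef_pos": TCP position; "tcp_rot": TCP orientation; "contact_force": force on the tool from outside, world axes, zero at the start; "moment": the same for the moment, N m; "opening": finger opening in m; "grip_force": force on a finger pad.
Only numpy, scipy, OpenCV 4.12 (cv2) and the standard library are available. Lean on these libraries where they do the work, as an engineer would, in place of code of your own. Each camera call takes 0.05 s, during which the arm holds its last target. There are 200 camera calls.

## Task

Pick up the metal scoop tray by its upright handle, tip the three hex nuts off its open end into the grey parts tote, and set the empty tray back down flat on the bench. Then lift the tote by its strap well clear of the bench and tilt it so that its low-walled picking corner is the lowest and all three nuts slide together into that corner; finish while still holding it up, tilted and still, with the nuts in the corner. Leave the tape roll, the round tin and the sanding block where they are.

Things in the scene. Friction and masses are not known exactly. Their poses are not given: they have to be found in the camera images.
- tote: grey open plastic tote, 188 mm along its x, 158 mm along its y, walls 58 mm high and 4 mm thick, floor 4 mm thick, 0.35 kg, loose on the bench, handle along its x axis. Origin: centre of its underside; z up out of the tote. At the (-x, +y) corner both walls drop to 32 mm high for 52 mm from the corner: the picking corner. On the middle of its two end walls (x = +-94 mm) stand posts that carry a level aluminium strap along x, over the middle of the tote
- tote_grip (a point): middle of the tote's strap (to be pinched across y): the strap runs along the tote's x, 10 mm thick in y, 24 mm high from 94 to 118 mm above the underside; this point is at (0, 0, 106) mm in the tote's frame. The space under the strap is open. Tilting the tote about 30 to 35 degrees, diagonally towards the picking corner, gathers the nuts there and they stay behind its low walls
- tote_corner (a point): the tote's inner floor corner in the low-walled picking corner, at (-90, +75, 4) mm in the tote's frame
- tray: aluminium scoop tray, 150 mm along its x, 96 mm wide along y, floor 3 mm, side walls 25 mm high (17 mm over the last 32 mm at the open end), closed at the -x end, open at the +x end, 0.25 kg, loose on the bench. Origin: centre of its underside; x points out of the open end, z up. Over the last 35 mm the floor rises by 6 mm (10 degrees), so it must be tipped well past 24 degrees to empty; tipping it 45 degrees does
- tray_grip (a point): grip point on the tray's handle: a flat upright plate, 8 mm thick in x, 60 mm wide in y, standing at the closed end up to 90 mm above the underside (pinch across x); this point is at (-75, 0, 71) mm in the tray's frame
- tray_lip (a point): middle of the lip of the tray's open end, at (+75, 0, 8) mm in the tray's frame
- nut0_c (a point): a steel hex nut, 24 mm across flats, 28 mm across corners, 13 mm thick, 33 g, oiled and slippery (friction about 0.2 on the tray and tote, slides at roughly 10 to 14 degrees of slope); the point is its centre; it starts loose, lying flat on the tray
- nut1_c (a point): a steel hex nut, 24 mm across flats, 28 mm across corners, 13 mm thick, 33 g, oiled and slippery (friction about 0.2 on the tray and tote, slides at roughly 10 to 14 degrees of slope); the point is its centre; it starts loose, lying flat on the tray
- nut2_c (a point): a steel hex nut, 24 mm across flats, 28 mm across corners, 13 mm thick, 33 g, oiled and slippery (friction about 0.2 on the tray and tote, slides at roughly 10 to 14 degrees of slope); the point is its centre; it starts loose, lying flat on the tray
- tape_roll: roll of masking tape lying flat, 105 mm across, 24 mm high, bystander; origin at the centre of its underside
- wax_tin: round tin, 71 mm across, 35 mm high, bystander; origin at the centre of its underside
- sanding_block: brown sanding block, 101 x 62 x 31 mm, bystander; origin at the centre of its underside

How it is judged:
On the way, in this order (a step that is already met when the one before it is completed fails the run):
1. all three nuts lie in the tote while the tray is tipped (x of nut0_c in the frame of tote between -0.088 and 0.088 m and y of nut0_c in the frame of tote between -0.073 and 0.073 m and z of nut0_c in the frame of tote between 0 and 0.06 m and x of nut1_c in the frame of tote between -0.088 and 0.088 m and y of nut1_c in the frame of tote between -0.073 and 0.073 m and z of nut1_c in the frame of tote between 0 and 0.06 m and x of nut2_c in the frame of tote between -0.088 and 0.088 m and y of nut2_c in the frame of tote between -0.073 and 0.073 m and z of nut2_c in the frame of tote between 0 and 0.06 m and angle between tray's own z axis and vertical above 0.3 rad), for 0.1 s.
2. the tray is set back down flat on the bench and let go, with all nuts in the tote (x of nut0_c in the frame of tote between -0.088 and 0.088 m and y of nut0_c in the frame of tote between -0.073 and 0.073 m and z of nut0_c in the frame of tote between 0 and 0.06 m and x of nut1_c in the frame of tote between -0.088 and 0.088 m and y of nut1_c in the frame of tote between -0.073 and 0.073 m and z of nut1_c in the frame of tote between 0 and 0.06 m and x of nut2_c in the frame of tote between -0.088 and 0.088 m and y of nut2_c in the frame of tote between -0.073 and 0.073 m and z of nut2_c in the frame of tote between 0 and 0.06 m and angle between tray's own z axis and vertical below 0.08 rad and height (world z) of tray_lip below 0.02 m and contact force between the fingers and tray below 0.2 N), for 0.2 s.
At the end, for the whole second after the job is handed in: Tray flat on the bench, let go. Tote held, its picking corner over 30 mm above the bench, still, sloping down to that corner by over 0.15 rad along both its x and y; all three nuts' centres within 80 mm of the inner floor corner (angle between tray's own z axis and vertical below 0.08 rad and height (world z) of tray_lip below 0.02 m and contact force between each of the fingers, tote and tray below 0.2 N and contact force between the fingers and tote above 1 N and height (world z) of tote_corner above 0.03 m and angle between tote's own x axis and vertical below 1.421 rad and angle between tote's own y axis and vertical above 1.721 rad and linear speed of tote below 0.04 m/s and distance between each of nut0_c, nut1_c, nut2_c and tote_corner below 0.08 m); the arm keeps its last pose, push and grip.
It fails at once if the tape roll is moved by more than 40 mm (distance of tape_roll from where it was at the start of the episode above 0.04 m).
It fails at once if the wax tin is moved by more than 40 mm (distance of wax_tin from where it was at the start of the episode above 0.04 m).
It fails at once if the sanding block is moved by more than 40 mm (distance of sanding_block from where it was at the start of the episode above 0.04 m).
It also fails if it takes over 67 s, if anything falls off the work surface, if the arm or the gripper's body presses on something with over 40 N, if the wrist force passes 120 N, or if a joint passes its speed limit or range.

## Working session

There is one attempt and no reset: what is moved stays moved. The work goes in short steps, Python scripts to look and compute and a tool call to move; the robot and the scene stay as the last step left them, time stands still between calls to the robot, and variables do not carry over. Pictures are saved under pics/ and viewed, at most 11 in all, crops included, and the job is handed in when it is done.

Besides the shell and the picture viewer there is one more tool, called after "Call:" as name([rows], argument=value, ...), one row to a line, values as JSON. move_arm: Moves the arm, as the interface text tells. Its arguments: {"type":"object","properties":{"deltas":{"type":"array","items":{"type":"array"}},"squeeze":{"type":"number"}},"required":["deltas"]}

```bash
mkdir -p pics; cat > h.py <<'E'
import numpy as np,cv2
from scipy.spatial.transform import Rotation as R
from bench import monitor, grab_frame, camera_info, env, search_frame, silhouettes
def rot(q): return R.from_quat([q[1],q[2],q[3],q[0]])
def cam(n):
    c=camera_info(n); return np.array(c["camera_matrix"]),np.array(c["position"]),rot(c["orientation"]).as_matrix()
def w(n,p): K,t,M=cam(n); return M@np.array(p)+t
def proj(n,P):
    K,t,M=cam(n); q=(np.atleast_2d(P)-t)@M@K.T; return q[:,:2]/q[:,2:]
def ray(n,uv,z):
    K,t,M=cam(n); d=M@np.linalg.inv(K)@np.r_[uv,1]; return t+d*(z-t[2])/d[2]
def save(n,f): cv2.imwrite(f,grab_frame(n)[:,:,::-1])
E
python3 - <<'E'
from h import *
s=monitor.get_state();print(s["time_s"],s["eef_pos"],s["tcp_rot"])
for n in("top","side"):
    save(n,f"pics/{n}0.png");print(n,cam(n)[1],cam(n)[2][:,2])
    for l in("tote","tote_grip","tote_corner","tray","tray_grip","tray_lip","nut0_c","tape_roll","wax_tin","sanding_block"):
        print(n,l,[(w(n,d["centre"]).round(3).tolist(),round(d["p"],2)) for d in search_frame(n,l)[:3]])
E
```

```text
0.0 [0.26885988 0.61896426 0.23990785] [-1.50520137e-04  2.03485806e-01  9.79077734e-01 -5.43253256e-04]
top [ 0.45729525 -0.0539598   1.24023781] [ 0.11853111  0.02699584 -0.9925833 ]
top tote [([0.492, 0.187, 0.008], 0.96)]
top tote_grip [([0.489, 0.185, 0.006], 0.95), ([0.728, 0.244, 0.031], 0.74)]
top tote_corner [([0.495, 0.19, 0.004], 0.87)]
top tray [([0.482, -0.207, 0.005], 0.94)]
top tray_grip [([0.484, -0.21, 0.002], 0.92)]
top tray_lip [([0.485, -0.21, 0.002], 0.69), ([0.495, 0.191, 0.006], 0.62)]
top nut0_c [([0.499, -0.242, 0.015], 0.63)]
top tape_roll [([0.776, 0.014, 0.023], 0.76)]
top wax_tin [([0.725, 0.24, 0.038], 0.87)]
top sanding_block [([0.724, -0.234, 0.029], 0.58)]
side [ 0.16946919 -0.88414144  0.72211537] [ 0.36394722  0.75054379 -0.55156727]
side tote [([0.494, 0.182, 0.031], 0.96)]
side tote_grip [([0.49, 0.185, 0.029], 0.57)]
side tote_corner [([0.493, 0.181, 0.033], 0.61)]
side tray [([0.481, -0.26, 0.016], 0.97), ([0.494, 0.185, 0.03], 0.49)]
side tray_grip [([0.48, -0.265, 0.017], 0.78)]
side tray_lip [([0.48, -0.265, 0.012], 0.69)]
side nut0_c []
side tape_roll [([0.766, 0.017, 0.016], 0.66)]
side wax_tin [([0.723, 0.227, 0.032], 0.62)]
side sanding_block [([0.72, -0.251, 0.028], 0.91)]
```

View pics/top0.png

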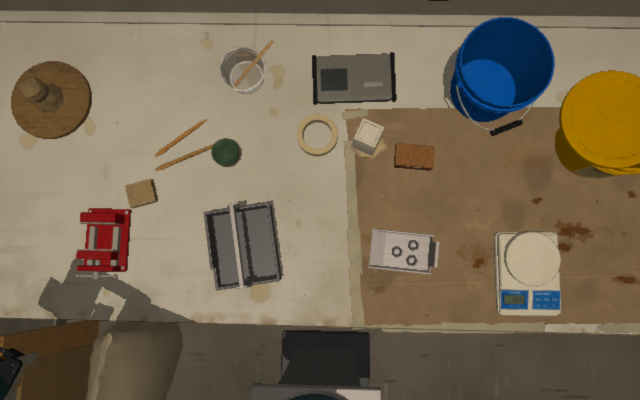

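View pics/side0.png

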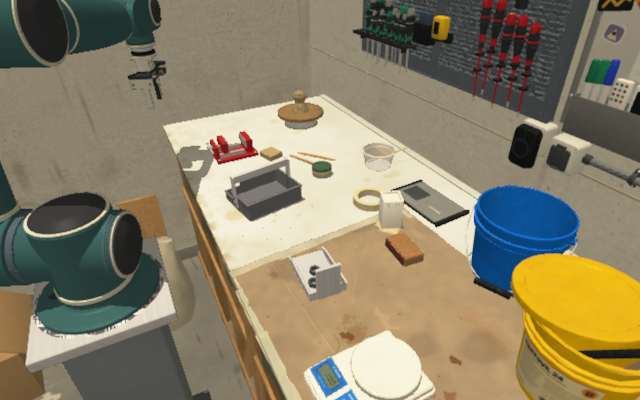

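The top view shows the tray at about (403,250), with its open end pointing left towards the tote, and the tote at about (243,245) with its strap nearly vertical in the picture. The side view agrees. I'll zoom in for the picking corner and the poses.

```bash
python3 - <<'E'
from h import *
a=cv2.imread("pics/top0.png");b=cv2.imread("pics/side0.png")
A=cv2.resize(a[195:295,195:295],None,fx=4,fy=4,interpolation=2);B=cv2.resize(a[215:290,355:455],None,fx=4,fy=4,interpolation=2)
C=cv2.resize(b[150:230,215:315],None,fx=4,fy=3.5,interpolation=2)[:280]
D=np.zeros((600,800,3),np.uint8);D[:400,:400]=A;D[:300,400:]=B;D[300:580,400:]=C
cv2.imwrite("pics/z.png",D)
for l in("tote","tray"):
    m=silhouettes("top",l)[0]["region"].astype(np.uint8);c=max(cv2.findContours(m,0,2)[0],key=cv2.contourArea);r=cv2.minAreaRect(c);print(l,cv2.boxPoints(r).round(1).tolist(),[ray("top",p,0.03).round(3).tolist() for p in cv2.boxPoints(r)])
E
```

```text
tote [[201.89999389648438, 208.0], [269.8999938964844, 198.3000030517578], [281.79998779296875, 281.29998779296875], [213.6999969482422, 291.0]] [[0.582, 0.296, 0.03], [0.61, 0.126, 0.03], [0.405, 0.089, 0.03], [0.377, 0.256, 0.03]]
tray [[367.6000061035156, 268.6000061035156], [371.5, 227.3000030517578], [440.3999938964844, 233.89999389648438], [436.5, 275.1000061035156]] [[0.441, -0.121, 0.03], [0.542, -0.129, 0.03], [0.53, -0.299, 0.03], [0.429, -0.289, 0.03]]
```

View pics/z.png

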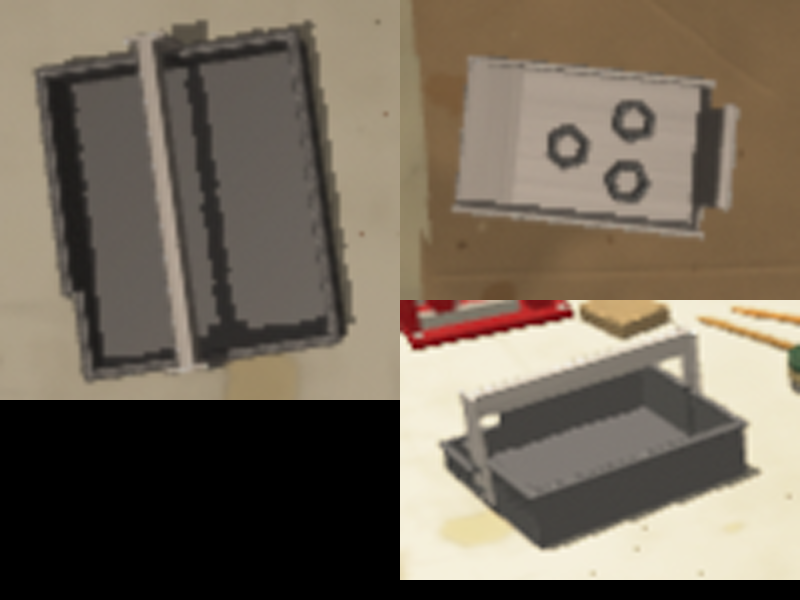

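The zoom shows the low-walled corner at the bottom left of the tote (top pixel about (216,289)), so the tote's x axis is close to world +x. The tray's open end faces left (+y). The handle's top edge is at about (437,241) to (436,267).

```bash
python3 - <<'E'
from h import *
from scipy.optimize import least_squares
def fit(pts,uv,x0):
    pts=np.array(pts)/1000;uv=np.array(uv)
    def P(x): return np.c_[pts[:,:2]@R.from_euler('z',x[2]).as_matrix()[:2,:2].T+x[:2],pts[:,2]]
    r=least_squares(lambda x:(proj("top",P(x))-uv).ravel(),x0); print(r.x.round(4),np.degrees(r.x[2]).round(1),r.fun.reshape(-1,2).round(1).tolist()); return r.x
a=lambda x,y:(x/4+195,y/4+195); b=lambda x,y:((x-400)/4+355,y/4+215)
t=fit([(-98,0,118),(98,0,118),(-94,79,32),(94,79,58),(94,-79,58),(-94,-79,58)],[a(187,369),a(145,35),a(86,380),a(37,70),a(308,28),a(346,335)],[.49,.185,.1])
y=fit([(-75,-30,90),(-75,30,90),(75,48,17),(75,-48,17),(-75,48,25),(-75,-48,25)],[b(735,107),b(728,210),b(455,210),b(469,57),b(703,235),b(714,82)],[.48,-.21,1.5])
# chirality: tray y axis
for x,p in((t,(0,0)),(y,(-75,0)),(y,(75,0))): print((R.from_euler('z',x[2]).as_matrix()[:2,:2]@np.array(p)/1000+x[:2]).round(4))
M=rot(monitor.get_state()["tcp_rot"]).as_matrix();print(M.round(3))
E
```

```text
[0.4891 0.1843 0.1739] 10.0 [[1.0, 0.3], [0.6, -0.6], [1.2, -1.1], [1.4, 0.0], [-2.7, 0.7], [-1.5, 0.8]]
[ 0.4844 -0.2045  1.4891] 85.3 [[-0.4, -0.3], [-0.7, -0.3], [0.6, 0.3], [0.7, 0.0], [-0.2, 0.5], [0.1, -0.2]]
[0.4891 0.1843]
[ 0.4782 -0.2793]
[ 0.4905 -0.1298]
[[-0.917  0.398  0.   ]
 [ 0.398  0.917 -0.   ]
 [-0.    -0.    -1.   ]]
```

Call:
move_arm([
  [[-400,-340,-20],[0,0,-0.328],60],
  [[-400,-340,-20],[0,0,-0.328],60],
  [[-400,-340,-20],[0,0,-0.328],60],
  [[-400,-340,-20],[0,0,-0.328],60],
  [[-400,-340,-20],[0,0,-0.328],60],
  [[-400,-340,-20],[0,0,-0.328],60],
  [[-400,-340,-20],[0,0,-0.328],60],
  [[-400,-340,-20],[0,0,-0.328],60],
  [[-400,-340,-20],[0,0,-0.328],60],
  [[-400,-340,-20],[0,0,-0.328],60],
  [[-400,-340,-20],[0,0,-0.328],60],
  [[-400,-340,-20],[0,0,-0.328],60],
])

```text
time_s: 2.2
eef_pos: [0.4896, 0.1686, 0.2601]
tcp_rot: [0.0, 0.041, 0.999, 0.0]
contact_force: [-0.2, 0.9, -0.0]
opening: 0.0604
grip_force: 0.0
```

```bash
cat >> h.py <<'E'
def go(p,yaw,tilt=None,frame=None):
    """deltas to TCP pos p with tool down, tool y at yaw (rad) ; tilt = world rotvec applied after"""
    s=monitor.get_state(); M=rot(s["tcp_rot"]).as_matrix()
    y=np.array([np.cos(yaw),np.sin(yaw),0]); z=np.array([0,0,-1.]); T=np.c_[np.cross(y,z),y,z]
    if tilt is not None: T=R.from_rotvec(tilt).as_matrix()@T
    print(s["time_s"],np.round(s["eef_pos"],4),"mm",(M.T@(np.array(p)-s["eef_pos"])*1000).round(1),"rv",R.from_matrix(M.T@T).as_rotvec().round(4),"q",np.round(s["qpos"],2),"grip",s["grip_force"],s["opening"])
E
python3 -c "
from h import *
go([.478,-.279,.17],1.489)"
```

```text
2.2 [0.4896 0.1686 0.2601] mm [ -24.9 -447.1   90. ] rv [0.0003 0.0008 0.0001] q [ 0.28 -0.24  1.75 -0.    1.63 -1.21] grip 0.0 0.060397516834356714
```

Call:
move_arm([
  [[-25,-447,90],[0,0,0],60],
  [[-25,-447,90],[0,0,0],60],
  [[-25,-447,90],[0,0,0],60],
  [[-25,-447,90],[0,0,0],60],
  [[-25,-447,90],[0,0,0],60],
  [[-25,-447,90],[0,0,0],60],
  [[-25,-447,90],[0,0,0],60],
  [[-25,-447,90],[0,0,0],60],
  [[-25,-447,90],[0,0,0],60],
  [[-25,-447,90],[0,0,0],60],
  [[-25,-447,90],[0,0,0],60],
  [[-25,-447,90],[0,0,0],60],
])

```text
time_s: 3.2
eef_pos: [0.4763, -0.2819, 0.1678]
tcp_rot: [-0.001, 0.043, 0.999, -0.0]
contact_force: [0.6, 0.7, -0.3]
opening: 0.0601
grip_force: 0.0
```

```bash
python3 -c "
from h import *
go([.478,-.279,.074],1.489)"
```

```text
3.2 [ 0.4763 -0.2819  0.1678] mm [-1.6  3.  93.8] rv [-0.0003 -0.0021 -0.0038] q [-0.58 -0.12  1.8  -0.    1.47 -2.06] grip 0.0 0.06006224918061445
```

Call:
move_arm([
  [[-1.5,3,35],[0,0,-0.004],60],
  [[-1.5,3,70],[0,0,-0.004],60],
  [[-1.5,3,94],[0,0,-0.004],60],
  [[-1.5,3,95],[0,0,-0.004],60],
  [[-1.5,3,95],[0,0,-0.004],0],
  [[-1.5,3,95],[0,0,-0.004],0],
  [[-1.5,3,95],[0,0,-0.004],0],
  [[-1.5,3,95],[0,0,-0.004],0],
  [[-1.5,3,95],[0,0,-0.004],0],
  [[-1.5,3,95],[0,0,-0.004],0],
  [[-1.5,3,95],[0,0,-0.004],0],
], squeeze=55)

```text
time_s: 4.12
eef_pos: [0.4795, -0.2741, 0.0751]
tcp_rot: [0.0, 0.039, 0.999, -0.0]
contact_force: [0.6, 0.6, -0.2]
opening: 0.0176
grip_force: 0.0
```

```bash
python3 -c "
from h import *
go([.478,-.279,.235],1.489)"
```

```text
4.1167 [ 0.4795 -0.2741  0.0751] mm [   1.    -5.  -159.9] rv [-0.0003  0.0005  0.004 ] q [-0.57 -0.06  1.89 -0.    1.31 -2.06] grip 0.0 0.017646835099089788
```

Call:
move_arm([
  [[1,-4,2],[0,0,0.004],16],
  [[1,-4,2],[0,0,0.004],0],
  [[1,-4,2],[0,0,0.004],0],
  [[1,-4,2],[0,0,0.004],0],
  [[1,-4,2],[0,0,0.004],0],
  [[1,-4,2],[0,0,0.004],0],
])

```text
time_s: 4.62
eef_pos: [0.4779, -0.2779, 0.0725]
tcp_rot: [-0.0, 0.041, 0.999, 0.0]
contact_force: [0.3, -0.5, -2.9]
opening: 0.0077
grip_force: 55.0
```

```bash
python3 -c "
from h import *
go([.478,-.279,.235],1.489)"
```

```text
4.6167 [ 0.4779 -0.2779  0.0725] mm [-1.000e-01 -1.000e+00 -1.625e+02] rv [ 0.     -0.0003 -0.0001] q [-0.57 -0.05  1.89 -0.    1.3  -2.06] grip 54.99914288520813 0.0077469066604230075
```

Call:
move_arm([
  [[0,0,-3],[0,0,0],0],
  [[0,0,-9],[0,0,0],0],
  [[0,0,-18],[-0.02,0,0],0],
  [[0,0,-30],[-0.04,0,0],0],
  [[0,0,-45],[-0.06,0,0],0],
  [[0,0,-61],[-0.08,0,0],0],
  [[0,0,-77],[-0.08,0,0],0],
  [[0,0,-91],[-0.08,0,0],0],
  [[0,0,-102],[-0.08,0,0],0],
  [[0,0,-110],[-0.08,0,0],0],
  [[0,0,-114],[-0.08,0,0],0],
  [[0,0,-115],[-0.08,0,0],0],
])

```text
time_s: 5.62
eef_pos: [0.4782, -0.2779, 0.1883]
tcp_rot: [0.002, 0.041, 0.998, 0.04]
contact_force: [-0.2, 0.1, -3.7]
opening: 0.0077
grip_force: 55.0
```

```bash
python3 -c "
from h import *
go([.5225,-.005,.188],1.745,np.array([.08,.0,0]))
save('side','pics/s1.png')"
```

```text
5.6167 [ 0.4782 -0.2779  0.1883] mm [-21.9 274.8  22.2] rv [-0.001   0.007  -0.2555] q [-0.61 -0.11  1.75  0.07  1.54 -2.1 ] grip 54.9987655878067 0.007658881904634874
```

View pics/s1.png

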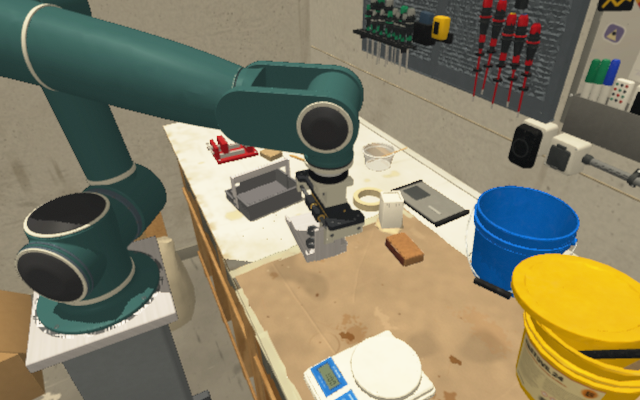

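Call:
move_arm([
  [[0,2,0],[0,0,-0.003],0],
  [[-0.5,6,0.5],[0,0,-0.007],0],
  [[-1,12,1],[0,0,-0.013],0],
  [[-1.6,20,1.6],[0,0,-0.02],0],
  [[-2.4,30,2.4],[0,0,-0.029],0],
  [[-3.4,42,3.4],[0,0,-0.04],0],
  [[-4.5,56,4.5],[0,0,-0.053],0],
  [[-5.8,72,5.8],[0,0,-0.067],0],
  [[-7,88,7],[0,0,-0.082],0],
  [[-8.3,104,8.3],[0,0,-0.097],0],
  [[-9.7,121,9.7],[0,0,-0.112],0],
  [[-11,138,11],[0,0,-0.128],0],
])

```text
time_s: 6.67
eef_pos: [0.5003, -0.1389, 0.1878]
tcp_rot: [0.004, -0.024, 0.999, 0.04]
contact_force: [0.7, -0.5, -4.4]
opening: 0.008
grip_force: 55.0
```

Call:
move_arm([
  [[-3.5,16.5,1.4],[0,0,-0.016],0],
  [[-7,33,2.7],[0,0,-0.031],0],
  [[-10.3,48.7,4],[0,0,-0.046],0],
  [[-13.6,64.3,5.3],[0,0,-0.061],0],
  [[-16.9,80,6.5],[0,0,-0.076],0],
  [[-19.8,93.6,7.7],[0,0,-0.089],0],
  [[-22.2,105.3,8.6],[0,0,-0.1],0],
  [[-24.3,115,9.4],[0,0,-0.11],0],
  [[-26,122.8,10],[0,0,-0.117],0],
  [[-27.2,128.7,10.5],[0,0,-0.122],0],
  [[-28,132.6,10.8],[0,0,-0.126],0],
  [[-28.4,134.5,11],[0,0,-0.128],0],
])

```text
time_s: 7.67
eef_pos: [0.5225, -0.0044, 0.1877]
tcp_rot: [0.007, -0.087, 0.995, 0.039]
contact_force: [-0.2, -0.8, -4.3]
opening: 0.0079
grip_force: 55.0
```

```bash
cat > pour.py <<'E'
from h import *
u=np.array([-.1737,.985,0]);v=np.array([.985,.1737,0])
t=np.array([.489,.1843,0])
def tcp(th,lipy,lipz):
    c,s=np.cos(th),np.sin(th); L=t+u*lipy
    x,z=-150*c+64.5*s,150*s+64.5*c   # tcp relative to lip
    return L+u*x/1000+np.array([0,0,lipz+z/1000])
E
python3 - <<'E'
from pour import *
for d,ly,lz in((0,-.042,.11),(10,-.042,.11),(20,-.042,.1),(30,-.042,.085),(40,-.042,.08),(48,-.042,.08)):
    th=np.radians(d);print(d);go(tcp(th,ly,lz),np.radians(100),-v*th)
save('top','pics/t2.png')
print([(w('top',d['centre']).round(3).tolist(),round(d['p'],2)) for d in search_frame('top','nut0_c')])
E
```

```text
0
7.6667 [ 0.5225 -0.0044  0.1877] mm [ 0.5 -1.4 13.1] rv [0.0774 0.0202 0.0001] q [-0.1  -0.2   1.84  0.08  1.51 -1.85] grip 54.998729825019836 0.007884270290657674
10
7.6667 [ 0.5225 -0.0044  0.1877] mm [  0.   14.  -10.8] rv [ 0.2519  0.0202 -0.0017] q [-0.1  -0.2   1.84  0.08  1.51 -1.85] grip 54.998729825019836 0.007884270290657674
20
7.6667 [ 0.5225 -0.0044  0.1877] mm [ -0.2  32.5 -21.8] rv [ 0.4265  0.0201 -0.0034] q [-0.1  -0.2   1.84  0.08  1.51 -1.85] grip 54.998729825019836 0.007884270290657674
30
7.6667 [ 0.5225 -0.0044  0.1877] mm [ -0.3  54.  -24. ] rv [ 0.601   0.0198 -0.0052] q [-0.1  -0.2   1.84  0.08  1.51 -1.85] grip 54.998729825019836 0.007884270290657674
40
7.6667 [ 0.5225 -0.0044  0.1877] mm [ -0.5  78.9 -32.1] rv [ 0.7756  0.0195 -0.007 ] q [-0.1  -0.2   1.84  0.08  1.51 -1.85] grip 54.998729825019836 0.007884270290657674
48
7.6667 [ 0.5225 -0.0044  0.1877] mm [ -0.6 100.5 -39.3] rv [ 0.9153  0.0191 -0.0084] q [-0.1  -0.2   1.84  0.08  1.51 -1.85] grip 54.998729825019836 0.007884270290657674
[]
```

View pics/t2.png

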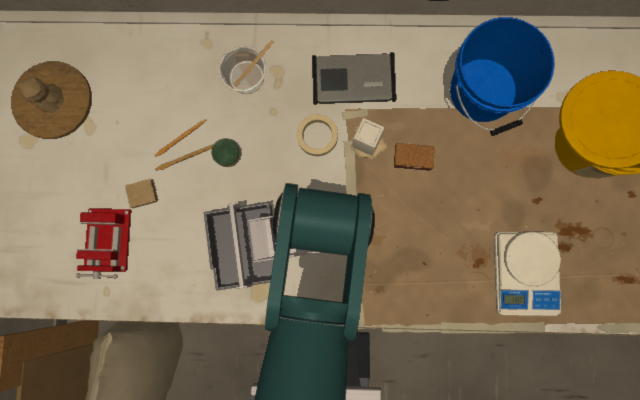

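The top view shows the tray lip over the right half of the tote at about (250,240), clear of the strap. I'll tip slowly.

Call:
move_arm([
  [[0,3,-2],[0.04,0.003,0],0],
  [[0,7,-4.7],[0.092,0.006,0],0],
  [[0,12,-8],[0.155,0.01,0],0],
  [[0,17,-11.4],[0.22,0.014,0],0],
  [[0,22,-14.8],[0.286,0.018,0],0],
  [[0,26,-17.5],[0.34,0.02,0],0],
  [[0,29.5,-19.8],[0.387,0.02,0],0],
  [[0,32.5,-21.8],[0.426,0.02,-0.003],0],
  [[0,36,-22.2],[0.455,0.02,-0.003],0],
  [[-0.1,39,-22.5],[0.48,0.02,-0.004],0],
  [[-0.2,42,-22.8],[0.506,0.02,-0.004],0],
  [[-0.2,45,-23],[0.531,0.02,-0.004],0],
])

```text
time_s: 8.77
eef_pos: [0.5147, 0.0375, 0.2141]
tcp_rot: [0.02, -0.084, 0.971, -0.225]
contact_force: [0.2, -0.0, -3.3]
opening: 0.0074
grip_force: 55.0
```

```bash
python3 - <<'E'
from pour import *
for d,ly,lz in((30,-.042,.085),(40,-.042,.08),(50,-.042,.08)):
    th=np.radians(d);print(d);go(tcp(th,ly,lz),np.radians(100),-v*th)
E
```

```text
30
8.7667 [0.5147 0.0375 0.2141] mm [-0.2  7.6 -5.7] rv [ 0.0688 -0.0007 -0.0014] q [ 0.26 -0.21  1.85 -0.45  1.55 -1.46] grip 54.99842047691345 0.007402425436032237
40
8.7667 [0.5147 0.0375 0.2141] mm [ -0.1  25.  -25.3] rv [ 0.2433 -0.0008 -0.0013] q [ 0.26 -0.21  1.85 -0.45  1.55 -1.46] grip 54.99842047691345 0.007402425436032237
50
8.7667 [0.5147 0.0375 0.2141] mm [ -0.1  44.1 -46.3] rv [ 0.4179 -0.0009 -0.0013] q [ 0.26 -0.21  1.85 -0.45  1.55 -1.46] grip 54.99842047691345 0.007402425436032237
```

Call:
move_arm([
  [[0,4,-3],[0.03,0,0],0],
  [[0,7.6,-5.7],[0.069,0,0],0],
  [[0,11,-9.5],[0.104,0,0],0],
  [[0,14.5,-13.5],[0.139,0,0],0],
  [[0,18,-17.5],[0.174,0,0],0],
  [[0,21.5,-21.5],[0.209,0,0],0],
  [[0,25,-25.3],[0.243,0,0],0],
  [[0,30,-31],[0.29,0,0],0],
  [[0,35,-36.5],[0.335,0,0],0],
  [[0,40,-42],[0.38,0,0],0],
  [[0,44,-46],[0.418,0,0],0],
  [[0,44,-46],[0.418,0,0],0],
])

```text
time_s: 9.77
eef_pos: [0.5043, 0.0974, 0.2355]
tcp_rot: [0.036, -0.079, 0.903, -0.422]
contact_force: [0.4, 1.0, -3.7]
opening: 0.0078
grip_force: 55.0
```

Call:
move_arm([
  [[0,0,0],[0,0,0],0],
  [[0,0,0],[0,0,0],0],
  [[0,0,0],[0,0,0],0],
  [[0,0,0],[0,0,0],0],
  [[0,0,0],[0,0,0],0],
  [[0,0,0],[0,0,0],0],
])

```text
time_s: 10.27
eef_pos: [0.5044, 0.0961, 0.2364]
tcp_rot: [0.037, -0.078, 0.903, -0.42]
contact_force: [0.4, 0.4, -2.8]
opening: 0.0077
grip_force: 55.0
```

```bash
python3 - <<'E'
from pour import *
go([.52,-.03,.22],np.radians(100))
save('side','pics/s3.png');save('top','pics/t3.png')
for n in('top','side'): print([(w(n,d['centre']).round(3).tolist(),round(d['p'],2)) for d in search_frame(n,'nut0_c')])
a=cv2.imread('pics/t3.png')[170:310,180:390];b=cv2.imread('pics/s3.png')[130:270,200:410]
cv2.imwrite('pics/z3.png',cv2.resize(np.hstack([a,b]),(800,267),interpolation=2))
E
```

```text
10.2667 [0.5044 0.0961 0.2364] mm [  6.4 -69.2 107.7] rv [-8.712e-01 -2.000e-04 -1.500e-03] q [ 0.54 -0.09  1.82 -0.81  1.74 -1.21] grip 54.99921977519989 0.007726666732817337
[]
[]
```

View pics/z3.png

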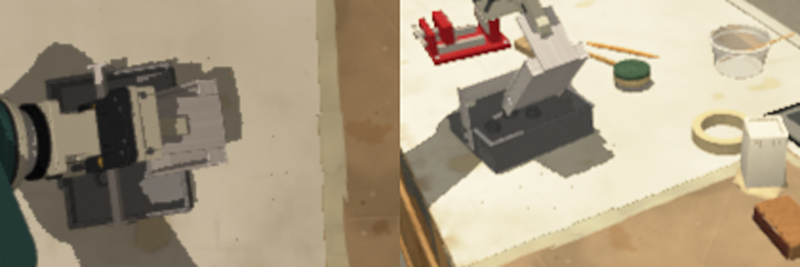

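The side crop shows nuts on the tote floor near (495,122) and (533,113) of the crop. The tray is emptied, so I'll level it while backing out.

Call:
move_arm([
  [[0.6,-7,11],[-0.088,0,0],0],
  [[1.2,-14,21.5],[-0.174,0,0],0],
  [[1.9,-21,32],[-0.26,0,0],0],
  [[2.6,-28,43],[-0.35,0,0],0],
  [[3.2,-35,54],[-0.435,0,0],0],
  [[3.8,-41,65],[-0.523,0,0],0],
  [[4.5,-48,75],[-0.61,0,0],0],
  [[5,-55,86],[-0.697,0,0],0],
  [[5.7,-62,97],[-0.784,0,0],0],
  [[6.4,-69,108],[-0.871,0,0],0],
  [[6.4,-69,108],[-0.871,0,0],0],
])

```text
time_s: 11.38
eef_pos: [0.5202, -0.033, 0.2194]
tcp_rot: [-0.0, -0.085, 0.996, 0.002]
contact_force: [1.0, -0.3, -3.8]
opening: 0.008
grip_force: 55.0
```

```bash
python3 - <<'E'
from pour import *
go([.478,-.278,.10],1.489)
E
```

```text
11.3833 [ 0.5202 -0.033   0.2194] mm [  83.  -234.7  118.6] rv [ 0.0033 -0.0004  0.2517] q [-0.11 -0.22  1.8   0.    1.56 -1.85] grip 54.998340010643005 0.008039368273826595
```

Call:
move_arm([
  [[3,-9,2],[0,0,0.01],0],
  [[11,-30,8],[0,0,0.03],0],
  [[21,-60,20],[0,0,0.06],0],
  [[32,-90,38],[0,0,0.1],0],
  [[43,-120,56],[0,0,0.13],0],
  [[53,-150,74],[0,0,0.16],0],
  [[63,-180,90],[0,0,0.19],0],
  [[73,-207,104],[0,0,0.22],0],
  [[80,-226,113],[0,0,0.24],0],
  [[83,-234,117],[0,0,0.251],0],
  [[83,-235,118],[0.003,0,0.252],0],
  [[83,-235,118],[0.003,0,0.252],0],
])

```text
time_s: 12.38
eef_pos: [0.4791, -0.2751, 0.1016]
tcp_rot: [-0.0, 0.039, 0.999, -0.002]
contact_force: [0.2, -0.4, -2.9]
opening: 0.0077
grip_force: 55.0
```

```bash
python3 - <<'E'
from pour import *
go([.478,-.278,.0725],1.489)
save('side','pics/s4.png');save('top','pics/t4.png')
for n in('top','side'): print([(w(n,d['centre']).round(3).tolist(),round(d['p'],2)) for d in search_frame(n,'nut0_c')])
a=cv2.imread('pics/t4.png')[190:300,190:330];b=cv2.imread('pics/s4.png')[160:320,220:370]
D=np.hstack([cv2.resize(a,(458,360),interpolation=2),cv2.resize(b,(338,360),interpolation=2)])
cv2.imwrite('pics/z4.png',D)
E
```

```text
12.3833 [ 0.4791 -0.2751  0.1016] mm [ 0.8 -2.8 29.1] rv [-0.0042  0.0001  0.004 ] q [-0.57 -0.08  1.87 -0.    1.35 -2.06] grip 54.99918222427368 0.007704229538494929
[]
[([0.523, 0.215, 0.018], 0.54)]
```

View pics/z4.png

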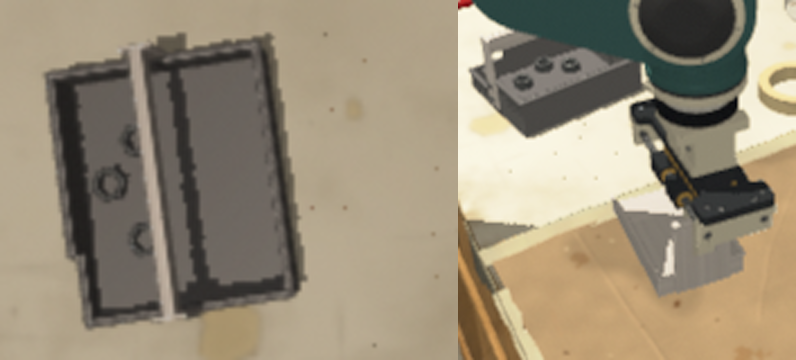

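The crop shows all three nuts on the tote floor near the strap, at (130,140), (110,182) and (140,238), and the tote has not moved. Now I set the tray down.

Call:
move_arm([
  [[1,-1,10],[-0.004,0,0.004],0],
  [[1,-1,18],[-0.004,0,0.004],0],
  [[1,-1,24],[-0.004,0,0.004],0],
  [[1,-1,27],[-0.004,0,0.004],0],
  [[1,-1,28],[-0.004,0,0.004],0],
  [[1,-1,29],[-0.004,0,0.004],0],
  [[1,-1,29],[-0.004,0,0.004],0],
])

```text
time_s: 13.17
eef_pos: [0.4779, -0.2768, 0.0727]
tcp_rot: [0.0, 0.041, 0.999, 0.0]
contact_force: [0.6, -0.2, -2.3]
opening: 0.0076
grip_force: 55.0
```

Call:
move_arm([
  [[0,0,0.7],[0,0,0],0],
  [[0,0,1.4],[0,0,0],0],
  [[0,0,1.4],[0,0,0],0],
])

```text
time_s: 13.42
eef_pos: [0.4781, -0.2769, 0.0724]
tcp_rot: [0.001, 0.041, 0.999, -0.0]
contact_force: [-3.9, 2.4, 8.3]
opening: 0.0077
grip_force: 55.0
```

Call:
move_arm([
  [[0,0,-0.5],[0,0,0],30],
  [[0,0,-0.5],[0,0,0],40],
  [[0,0,-0.5],[0,0,0],40],
  [[0,0,-0.5],[0,0,0],40],
  [[0,0,-0.5],[0,0,0],40],
  [[0,0,-10],[0,0,0],40],
  [[0,0,-35],[0,0,0],60],
  [[0,0,-75],[0,0,0],60],
  [[0,0,-115],[0,0,0],60],
  [[0,0,-155],[0,0,0],60],
  [[0,0,-170],[0,0,0],60],
  [[0,0,-170],[0,0,0],60],
])

```text
time_s: 14.42
eef_pos: [0.4787, -0.2774, 0.2467]
tcp_rot: [0.003, 0.041, 0.999, -0.002]
contact_force: [0.8, 0.1, -1.2]
opening: 0.06
grip_force: 0.0
```

```bash
python3 - <<'E'
from pour import *
go([.489,.184,.22],np.radians(100))
for l in('tray','tote'): print(l,[(w('top',d['centre']).round(3).tolist(),round(d['p'],2)) for d in search_frame('top',l)] if grab_frame('top') is not None else 0)
m=silhouettes("top","tray")[0]["region"].astype(np.uint8);c=max(cv2.findContours(m,0,2)[0],key=cv2.contourArea);print(cv2.boxPoints(cv2.minAreaRect(c)).round(1).tolist())
E
```

```text
14.4167 [ 0.4787 -0.2774  0.2467] mm [ 27.8 460.7  25.3] rv [-0.0036  0.0063 -0.2569] q [-0.57 -0.16  1.7   0.    1.59 -2.06] grip 0.0 0.05996024710575652
tray []
tote [([0.491, 0.185, 0.009], 0.58)]
[[367.5, 267.29998779296875], [371.3999938964844, 227.89999389648438], [421.70001220703125, 233.0], [417.79998779296875, 272.3999938964844]]
```

Call:
move_arm([
  [[28,460,25],[-0.003,0.005,-0.257],50],
  [[28,460,25],[-0.003,0.005,-0.257],50],
  [[28,460,25],[-0.003,0.005,-0.257],50],
  [[28,460,25],[-0.003,0.005,-0.257],50],
  [[28,460,25],[-0.003,0.005,-0.257],50],
  [[28,460,25],[-0.003,0.005,-0.257],50],
  [[28,460,25],[-0.003,0.005,-0.257],50],
  [[28,460,25],[-0.003,0.005,-0.257],50],
  [[28,460,25],[-0.003,0.005,-0.257],50],
  [[28,460,25],[-0.003,0.005,-0.257],50],
  [[28,460,25],[-0.003,0.005,-0.257],50],
  [[28,460,25],[-0.003,0.005,-0.257],50],
])

```text
time_s: 15.67
eef_pos: [0.4866, 0.189, 0.2145]
tcp_rot: [-0.003, -0.089, 0.996, 0.002]
contact_force: [0.3, -0.9, 0.1]
opening: 0.05
grip_force: 0.0
```

```bash
python3 - <<'E'
from pour import *
# refine strap middle from the earlier, unobstructed top picture (t4): strap top ends
a=lambda x,y:(x*140/458+190,y*110/360+190)
for p in (a(140,46),a(169,317)): print(ray('top',p,.118).round(4))
go([.489,.184,.109],np.radians(100))
E
```

```text
[0.5835 0.1989 0.118 ]
[0.3941 0.1698 0.118 ]
15.6667 [0.4866 0.189  0.2145] mm [ -2.2  -5.9 105.4] rv [ 0.0049 -0.0065  0.0041] q [ 0.32 -0.21  1.8   0.01  1.56 -1.43] grip 0.0 0.05004141880333671
```

Call:
move_arm([
  [[-2,-4,30],[0.004,-0.006,0.004],50],
  [[-2,-4,60],[0.004,-0.006,0.004],50],
  [[-2,-4,90],[0.004,-0.006,0.004],50],
  [[-2,-4,103],[0.004,-0.006,0.004],40],
  [[-2,-4,104],[0.004,-0.006,0.004],25],
  [[-2,-4,104],[0.004,-0.006,0.004],20],
  [[-2,-4,104],[0.004,-0.006,0.004],20],
  [[-2,-4,104],[0.004,-0.006,0.004],20],
])

```text
time_s: 16.33
eef_pos: [0.4907, 0.1808, 0.1143]
tcp_rot: [0.002, -0.085, 0.996, 0.0]
contact_force: [-0.4, -0.3, 0.3]
opening: 0.0223
grip_force: 0.0
```

```bash
python3 - <<'E'
from pour import *
go([.489,.1843,.108],np.radians(100))
E
```

```text
16.3333 [0.4907 0.1808 0.1143] mm [1.1 3.7 6.3] rv [ 0.0002  0.0044 -0.0041] q [ 0.3  -0.16  1.92 -0.    1.38 -1.44] grip 0.0 0.02228109003997973
```

Call:
move_arm([
  [[1,3.5,5],[0,0.004,-0.004],20],
  [[1,3.5,6],[0,0.004,-0.004],20],
  [[1,3.5,6],[0,0.004,-0.004],0],
  [[1,3.5,6],[0,0.004,-0.004],0],
  [[1,3.5,6],[0,0.004,-0.004],0],
  [[1,3.5,6],[0,0.004,-0.004],0],
  [[1,3.5,6],[0,0.004,-0.004],0],
], squeeze=60)

```text
time_s: 16.92
eef_pos: [0.4883, 0.1841, 0.1065]
tcp_rot: [-0.001, -0.087, 0.996, 0.0]
contact_force: [-0.8, 3.5, 0.7]
opening: 0.0093
grip_force: 60.0
```

Call:
move_arm([
  [[0,0,-3],[0,0,0],0],
  [[0,0,-9],[0,0,0],0],
  [[0,0,-19],[0,0,0],0],
  [[0,0,-33],[0,0,0],0],
  [[0,0,-51],[0,0,0],0],
  [[0,0,-71],[0,0,0],0],
  [[0,0,-91],[0,0,0],0],
  [[0,0,-111],[0,0,0],0],
  [[0,0,-131],[0,0,0],0],
  [[0,0,-148],[0,0,0],0],
  [[0,0,-160],[0,0,0],0],
  [[0,0,-165],[0,0,0],0],
])

```text
time_s: 17.92
eef_pos: [0.4889, 0.1841, 0.2743]
tcp_rot: [0.001, -0.087, 0.996, 0.0]
contact_force: [0.7, 0.2, -4.4]
opening: 0.0097
grip_force: 60.0
```

Call:
move_arm([
  [[0,0,-2],[0.012,-0.012,0],0],
  [[0,0,-2],[0.03,-0.03,0],0],
  [[0,0,-2],[0.05,-0.05,0],0],
  [[0,0,-2],[0.07,-0.07,0],0],
  [[0,0,-2],[0.09,-0.09,0],0],
  [[0,0,-2],[0.11,-0.11,0],0],
  [[0,0,-2],[0.13,-0.13,0],0],
  [[0,0,-2],[0.145,-0.145,0],0],
  [[0,0,-2],[0.16,-0.16,0],0],
  [[0,0,-2],[0.175,-0.175,0],0],
  [[0,0,-2],[0.19,-0.19,0],0],
  [[0,0,-2],[0.205,-0.205,0],0],
])

```text
time_s: 18.92
eef_pos: [0.4887, 0.184, 0.2734]
tcp_rot: [0.111, -0.086, 0.986, -0.094]
contact_force: [0.3, -0.6, -4.9]
opening: 0.0092
grip_force: 60.0
```

Call:
move_arm([
  [[0,0,0],[0.015,-0.015,0],0],
  [[0,0,0],[0.03,-0.03,0],0],
  [[0,0,0],[0.048,-0.048,0],0],
  [[0,0,0],[0.066,-0.066,0],0],
  [[0,0,0],[0.084,-0.084,0],0],
  [[0,0,0],[0.102,-0.102,0],0],
  [[0,0,0],[0.12,-0.12,0],0],
  [[0,0,0],[0.138,-0.138,0],0],
  [[0,0,0],[0.156,-0.156,0],0],
  [[0,0,0],[0.174,-0.174,0],0],
  [[0,0,0],[0.188,-0.188,0],0],
  [[0,0,0],[0.195,-0.195,0],0],
])

```text
time_s: 19.92
eef_pos: [0.4884, 0.1842, 0.2733]
tcp_rot: [0.214, -0.084, 0.957, -0.18]
contact_force: [-0.2, 0.2, -4.6]
opening: 0.0098
grip_force: 60.0
```

Call:
move_arm([
  [[0,0,0],[0,0,0],0],
  [[0,0,0],[0,0,0],0],
  [[0,0,0],[0,0,0],0],
  [[0,0,0],[0,0,0],0],
  [[0,0,0],[0,0,0],0],
  [[0,0,0],[0,0,0],0],
  [[0,0,0],[0,0,0],0],
  [[0,0,0],[0,0,0],0],
  [[0,0,0],[0,0,0],0],
  [[0,0,0],[0,0,0],0],
  [[0,0,0],[0,0,0],0],
  [[0,0,0],[0,0,0],0],
])

```text
time_s: 20.92
eef_pos: [0.4887, 0.184, 0.2734]
tcp_rot: [0.213, -0.084, 0.957, -0.18]
contact_force: [-0.6, 0.1, -5.0]
opening: 0.0096
grip_force: 60.0
```

```bash
python3 - <<'E'
from pour import *
s=monitor.get_state();T=rot(s["tcp_rot"]).as_matrix();o=np.array(s["eef_pos"])
print(s["time_s"],o,s["contact_force"],s["grip_force"],"tote x.z,y.z",-T[2,0],T[2,1])
Tt=np.c_[-T[:,0],T[:,1],-T[:,2]]; g=o+.0*T[:,2]
P=lambda p:g+Tt@((np.array(p)-[0,0,106])/1000)
pts=[(-94,79,32),(94,79,58),(94,-79,58),(-94,-79,58),(-90,75,4)]
save('side','pics/s5.png');save('top','pics/t5.png')
for n in('top','side'):
    print(n,proj(n,[P(p) for p in pts]).round().tolist())
    for d in search_frame(n,'nut0_c'): p=w(n,d['centre']); print(p.round(3),d['p'],'tote',(Tt.T@(p-g)*1000+[0,0,106]).round())
a=cv2.imread('pics/t5.png')[150:310,150:350];b=cv2.imread('pics/s5.png')[60:220,170:370]
cv2.imwrite('pics/z5.png',cv2.resize(np.hstack([a,b]),(800,320),interpolation=2))
E
```

```text
20.9167 [0.48865006 0.18403309 0.27341685] [-0.58261419  0.11647402 -5.02617113] 59.9984335899353 tote x.z,y.z 0.37728941574703906 -0.37923160929583466
top [[221.0, 271.0], [189.0, 195.0], [254.0, 186.0], [278.0, 272.0], [229.0, 263.0]]
side [[237.0, 160.0], [277.0, 116.0], [299.0, 112.0], [250.0, 154.0], [245.0, 167.0]]
```

View pics/z5.png

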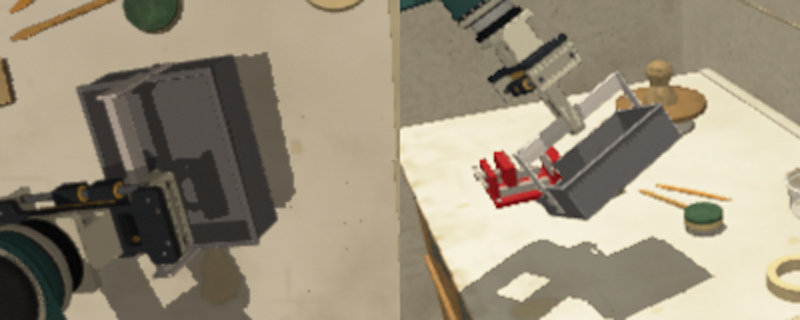

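```bash
python3 - <<'E'
from pour import *
s=monitor.get_state();T=rot(s["tcp_rot"]).as_matrix()
Tt=np.c_[-T[:,0],T[:,1],-T[:,2]]
print(s["moment"],s["contact_force"])
f=np.array([0,0,-9.81])
# approx tote COM 35 mm up (walls, strap), nuts at corner / at start positions
for n,c in(("corner",(-68,53,11)),("spread",(0,40,11)),("opp wall",(-80,0,11))):
    m=lambda p:Tt@((np.array(p)-[0,0,103])/1000)
    print(n,(np.cross(m((2,-2,40)),f*.35)+np.cross(m(c),f*.099)).round(3))
E
```

```text
[0.50667303 0.76953498 0.01606461] [-0.36233992  0.43272179 -4.42951957]
corner [0.067 0.077 0.   ]
spread [0.063 0.137 0.   ]
opp wall [0.117 0.071 0.   ]
```

The pictures show the tote held tilted, with the gripper hiding the corner. No nut shows on the visible floor or on the bench. I'll yaw it slowly about the vertical so the side camera can see into the corner.

Call:
move_arm([
  [[0,0,0],[-0.011,-0.011,-0.025],0],
  [[0,0,0],[-0.034,-0.034,-0.076],0],
  [[0,0,0],[-0.068,-0.068,-0.152],0],
  [[0,0,0],[-0.106,-0.106,-0.237],0],
  [[0,0,0],[-0.143,-0.144,-0.321],0],
  [[0,0,0],[-0.181,-0.182,-0.406],0],
  [[0,0,0],[-0.219,-0.22,-0.49],0],
  [[0,0,0],[-0.256,-0.258,-0.575],0],
  [[0,0,0],[-0.294,-0.296,-0.659],0],
  [[0,0,0],[-0.328,-0.33,-0.735],0],
  [[0,0,0],[-0.355,-0.357,-0.795],0],
  [[0,0,0],[-0.377,-0.379,-0.845],0],
])

```text
time_s: 22.12
eef_pos: [0.4885, 0.1835, 0.2735]
tcp_rot: [0.273, -0.534, 0.798, -0.056]
contact_force: [-0.2, 0.7, -5.1]
opening: 0.0094
grip_force: 60.0
```

```bash
python3 - <<'E'
from pour import *
s=monitor.get_state();T=rot(s["tcp_rot"]).as_matrix();o=np.array(s["eef_pos"])
print(s["time_s"],o,s["qpos"].round(2),-T[2,0],T[2,1])
Tt=np.c_[-T[:,0],T[:,1],-T[:,2]]
save('side','pics/s6.png');save('top','pics/t6.png')
for n in('top','side'):
    for d in search_frame(n,'nut0_c'): p=w(n,d['centre']); print(n,p.round(3),d['p'],'tote',(Tt.T@(p-o)*1000+[0,0,106]).round())
a=cv2.imread('pics/t6.png')[150:310,150:350];b=cv2.imread('pics/s6.png')[60:220,170:370]
cv2.imwrite('pics/z6.png',cv2.resize(np.hstack([a,b]),(800,320),interpolation=2))
E
```

```text
22.1167 [0.48854252 0.18353879 0.27347223] [ 0.28 -0.59  2.04  0.06  1.12 -2.48] 0.37649319267817793 -0.380111059985079
top [ 0.725 -0.236  0.028] 0.42 tote [-396. -279. -133.]
```

View pics/z6.png

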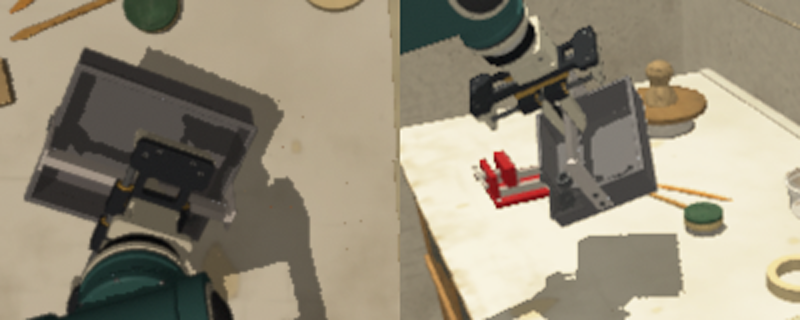

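In the side view the low corner is now bottom-left of the tote, with a nut visible near (565,180) of the crop. I'll enlarge it once.

```bash
python3 - <<'E'
from pour import *
o=np.array(monitor.get_state()["eef_pos"]);T=rot(monitor.get_state()["tcp_rot"]).as_matrix();Tt=np.c_[-T[:,0],T[:,1],-T[:,2]]
print((proj('side',[o+Tt@((np.array(p)-[0,0,106])/1000) for p in((-90,75,4),(-90,75,32),(-90,0,4),(-20,75,4),(-94,79,32))])-[235,95]).round(1)*10)
b=cv2.imread('pics/s6.png')[95:175,235:305]
b=cv2.convertScaleAbs(b,alpha=1.8)
cv2.imwrite('pics/z7.png',cv2.resize(b,(525,600),interpolation=2))
E
```

```text
[[160. 775.]
 [111. 724.]
 [385. 689.]
 [148. 597.]
 [100. 740.]]
```

View pics/z7.png

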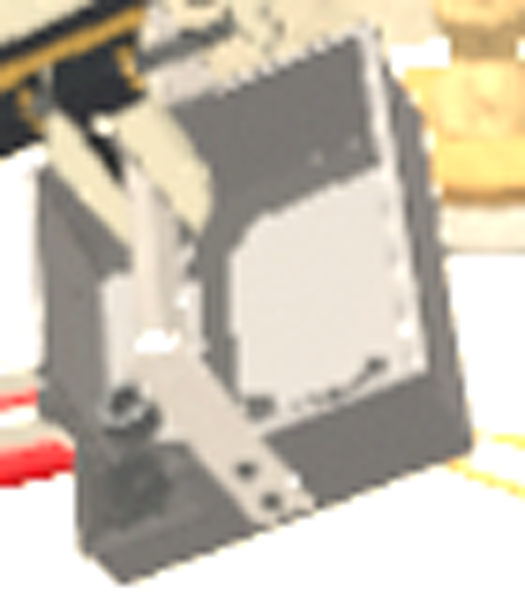

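The enlargement shows one nut deep in the corner region (135,485) and another about 80 mm up along the +y wall (132,405), which is borderline. I'll steepen the x slope and ease the y slope so it slides down, then return to diagonal.

Call:
move_arm([
  [[0,0,0],[-0.04,-0.04,0],0],
  [[0,0,0],[-0.08,-0.08,0],0],
  [[0,0,0],[-0.12,-0.12,0],0],
  [[0,0,0],[-0.17,-0.16,0],0],
  [[0,0,0],[-0.19,-0.2,0],0],
  [[0,0,0],[-0.19,-0.2,0],0],
  [[0,0,0],[-0.16,-0.2,0],0],
  [[0,0,0],[-0.19,-0.2,0],0],
  [[0,0,0],[-0.19,-0.2,0],0],
  [[0,0,0],[-0.19,-0.2,0],0],
  [[0,0,0],[-0.19,-0.2,0],0],
  [[0,0,0],[-0.19,-0.2,0],0],
])

```text
time_s: 23.32
eef_pos: [0.4886, 0.1842, 0.2733]
tcp_rot: [0.299, -0.559, 0.77, 0.073]
contact_force: [0.4, -0.4, -4.9]
opening: 0.0094
grip_force: 60.0
```

```bash
python3 - <<'E'
from pour import *
s=monitor.get_state();o=np.array(s["eef_pos"]);T=rot(s["tcp_rot"]).as_matrix();Tt=np.c_[-T[:,0],T[:,1],-T[:,2]]
print(s["time_s"],o,s["qpos"].round(2),Tt[2])
K=8;u0,v0=230,105
a=grab_frame('side');b=cv2.cvtColor(cv2.convertScaleAbs(a[v0:v0+75,u0:u0+80],alpha=1.8),4)
b=cv2.resize(b,None,fx=K,fy=K,interpolation=2)
for x in range(0,101,20):
  for y in (0,20,40,60,80):
    p=proj('side',o+Tt@((np.array([-90+x,75-y,4])-[0,0,106])/1000))[0]
    q=((p-[u0,v0]+.5)*K).astype(int); cv2.circle(b,tuple(map(int,q)),2,(0,0,255) if (x and y) else (0,255,0),-1)
cv2.imwrite('pics/z8.png',b)
print([d['p'] for d in search_frame('side','nut0_c')])
E
```

```text
23.3167 [0.48855623 0.18422968 0.27334741] [ 0.09 -0.55  2.03  0.46  1.22 -2.8 ] [ 0.5429145  -0.22163219  0.81001421]
[]
```

View pics/z8.png

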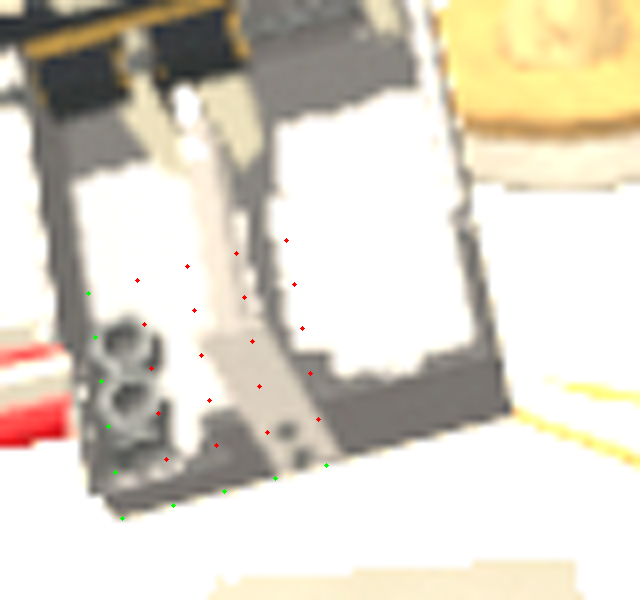

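The picture shows all three nuts touching in a row along the corner's side wall. Their centres are at about (127,342), (133,400) and (130,455). Against the drawn 20 mm grid the farthest is about 68 mm from the corner. The slopes are 0.57 and 0.22 rad, the corner is about 125 mm up, and the tote is still, so I'll hand it in.

```bash
python3 -c "
from h import *
s=monitor.get_state();print(s['grip_force'],np.abs(s['joint_vel']).max())
print(env.close_job())"
```

```text
59.99844431877136 0.004995693367225286
the job is handed in; nothing more can be done
None
```

I emptied the tray into the tote, set it back down flat, and handed the job in with the tote held up, tilted and still; all three nuts are in the picking corner, the farthest about 68 mm from it by my estimate (limit 80 mm), and no verdict was returned.

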